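# Torque check of a bearing clamp screw

### The job

Two bearings are held in clamp fixtures on the bench, each with a beam torque wrench sitting on its clamp screw. Check that the screw of the fixture holding the larger bearing is tight: swing that wrench's handle clockwise (seen from above) until the pointer stands in the dark band of the scale, keep it there for at least a second without going beyond the band, so that the screw holds and does not turn, then let the handle come back to zero and let go. Leave the other wrench alone.

Things in the scene. Friction and masses are not known exactly. Their poses are not given: they have to be found in the camera images.
- fixture_a: Fixture holding the larger ball bearing (62 mm across), fixed to the bench: dark base plate 80 x 125 x 12 mm, strap clamp over the bearing's rim, upright clamp screw with a torque wrench on its head. Origin: on the screw's axis, at bench height; z up; x points along the wrench's handle as it stands at the start. The bearing's centre lies 57 mm to -y. Clockwise takes the handle from +x towards -y.
- post_a (a point): Grip post at the end of that wrench's handle, 130 mm from the screw's axis: upright, round, black, 22 mm in diameter; free to grip or push from 75 mm above the bench to its top at 124 mm. This point: on the post's axis, 19 mm below its top. It moves with the handle. The steel beam that carries it is 11 mm wide, 56 to 64 mm above the bench.
- wrench_a (a joint): Swing of that handle from its pointer, rad: 0 at rest, positive clockwise from above, -0.5 to 0.6. A spring of 4.5 N m per rad (3.5 N at the post per 0.1 rad); let go, it returns to 0 in about 0.3 s. The scale moves with the handle, the thin brass pointer above it (at most 78 mm high) is fixed to the screw and stands in the dark band from 0.21 to 0.38 rad (27 to 49 mm of post travel).
- screw_a (a joint): Turning of that clamp screw itself, rad, clockwise positive, 0 at the start. It must stay at 0; it begins to slip at about 2.6 N m, well beyond the band (0.58 rad of the handle).
- post_b (a point): Grip post of the other wrench, 19 mm below its top, 105 mm above the bench. The same kind of fixture and wrench, but holding the smaller bearing (42 mm across). Not to be moved.

How it is judged:
By the outcome, as a careful person would: the job done as asked, in the order asked, and still so for the second after the job is handed in, with the robot touching nothing.
It also fails if it takes over 35 s, if anything falls off the work surface, if the arm or the gripper's body presses on something with over 40 N, if the wrist force passes 120 N, or if a joint passes its speed limit or range.

### The arm

A 6-joint arm with a two-finger parallel gripper is mounted at the origin on a cart in front of the work surface, level with it; the furniture and walls round the work are solid. World frame = base frame: x ahead of the robot, y to its left, z up, the work surface at z = 0. Lengths are in m, angles in rad, forces in N, time in s.
With the tool pointing down it reaches from about 0.375 to 0.975 m from the base axis. Payload 3.8 kg.
Tool frame: the origin (TCP) lies midway between the tips of the shut fingers; the grasp point (between the pads) lies manip.grip_point_offset behind it (manip.grip_point_offset is the distance from the TCP to the grasp point, in m); z points along the fingers, y is the line along which they close (so a half turn about z gives the same grasp; the last joint's range is limited). The gripper opens to 85 mm and grips with 20 to 120 N. Pads are 22 mm wide; open, the fingers measure 114 mm over their backs; the gripper's body (76 mm by 85 mm) begins 54 mm behind the grasp point. The pads swing forward as they close: fully open they stand 13 mm farther back than shut.
Start: joints at [-1.182, 0.264, 1.604, -0, 1.274, -0.037], TCP at [0.279, -0.615, 0.231] pointing down, gripper open.
Joint ranges: [-2.63, 2.63], [-0.94, 2.18], [0.31, 2.57], [-1.31, 4.45], [0, 2.66], [-2.55, 2.55]. Speed limits (rad/s): [2.57, 2.57, 3.14, 3.14, 3.14, 3.14].

### API

Orientations are given as a unit quaternion [w, x, y, z].
In Python, from rig import manip, imaging gives the robot as it stands. The module is installed in compiled form; this text tells all that it offers. Calls block until the motion is done:
- manip.move_ptp(position, orientation): joint-space move of the TCP to a pose.
- manip.servo_line(position, attitude=None, rate=0.15, force_limit=None): straight line of the TCP; attitude=None keeps the orientation; rate is the mean speed in m/s. With force_limit (N) it stops when the force on the tool has changed by that much, and returns True; else False.
- manip.set_joints(angles): joint-space move.
- manip.gripper_open() and manip.grab(newtons=None): open the fingers fully, or close them until they stop; newtons is the grip in N (None keeps the last).
- manip.hold(seconds).
- manip.ik(position, orientation): joint angles nearest the present ones, or None.
- imaging.read_camera(name): name is "side" or "top" or "wrist"; returns a dict with "img" (400x640x3 uint8, red, green, blue), "mtx" (3x3 intrinsics, pixels), "R" (3x3) and "t" (3): a world point X has camera coordinates R X + t. Camera axes: x right, y down, z forward; pixel columns grow to the right and rows downward; lengths in m; the calibration is good to about 2 mm. The wrist camera is an equidistant fisheye: a pixel r from the principal point sees the ray r / f radians off the axis. A picture is of the moment at which its call begins. There is no depth.
A pose or a line that the arm cannot do raises manip.Unreachable and nothing moves.
- manip.sign_off(): hands the job in; it is judged then, once.
Readings, each from a call of its own:
- manip.read_clock(): time.
- manip.read_qpos(): joint angles.
- manip.read_qvel(): joint speeds.
- manip.read_effort(): joint torques, N m.
- manip.read_tcp_pos(): TCP position.
- manip.read_ee_rot(): TCP orientation.
- manip.read_force(): force on the tool from outside, world axes, zero at the start.
- manip.read_wrist_torque(): the same for the moment, N m.
- manip.read_gripper_width(): finger opening in m.
- manip.read_gripper_force(): force on a finger pad.
Only numpy, scipy, OpenCV 4.12 (cv2) and the standard library are available. Lean on these libraries where they do the work, as an engineer would, in place of code of your own. Each camera call takes 0.05 s, during which the arm holds its last target. There are 200 camera calls.

## Working session

There is one attempt and no reset: what is moved stays moved. The work goes in short steps, each a Python script; the robot and the scene stay as the last script left them, time stands still between calls to the robot, and variables do not carry over. Pictures are saved under pics/ and viewed, at most 10 in all, crops included, and the job is handed in when it is done.

```bash
mkdir -p pics
python3 - <<'E'
from rig import manip, imaging
import cv2,numpy as np
for n in ("top","side"):
    c=imaging.read_camera(n); cv2.imwrite(f"pics/{n}0.png",c["img"][:,:,::-1]); print(n,c["mtx"].tolist(),c["R"].round(4).tolist(),c["t"].round(4).tolist())
    np.savez(f"{n}.npz",**c)
print(manip.grip_point_offset,manip.read_clock(),manip.read_ee_rot())
E
```

```text
top [[414.64562208417306, 0.0, 317.42270290203186], [0.0, 414.64562208417306, 204.9674369669516], [0.0, 0.0, 1.0]] [[0.0194, -0.9998, 0.01], [-0.9971, -0.0201, -0.0734], [0.0736, -0.0086, -0.9973]] [-0.0508, 0.5751, 0.9236]
side [[483.7814371307251, 0.0, 324.62602064051237], [0.0, 483.7814371307251, 201.833586786177], [0.0, 0.0, 1.0]] [[-0.5311, -0.8473, -0.0056], [-0.6913, 0.4371, -0.5754], [0.49, -0.3017, -0.8179]] [0.2804, 0.4491, 0.9376]
0.0187 0.1 [-1.02090424e-03  9.77417434e-01  2.11315127e-01 -1.83479184e-04]
```

View pics/top0.png

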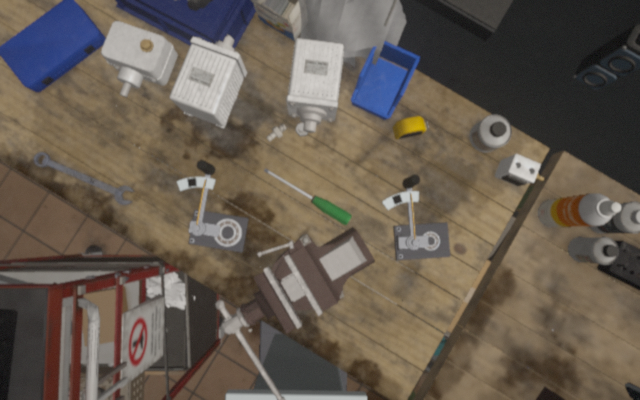

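View pics/side0.png

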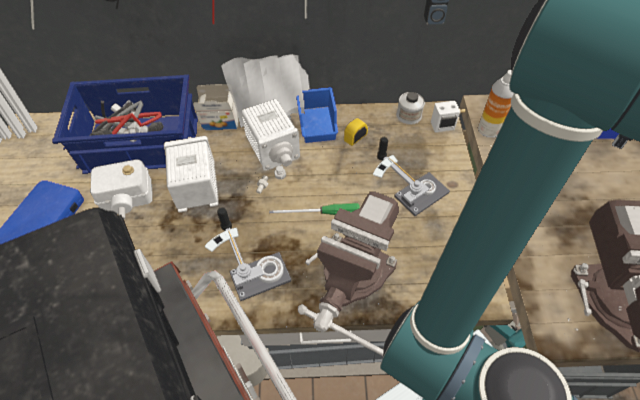

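Run:
```python
import cv2,numpy as np
a=np.load("top.npz")["img"][150:260,160:270,::-1]; b=np.load("side.npz")["img"][200:305,195:300,::-1]
cv2.imwrite("pics/crop.png",np.hstack([cv2.resize(a,(400,400),interpolation=2),cv2.resize(b,(400,400),interpolation=2)]))
```

```text
(no output)
```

View pics/crop.png

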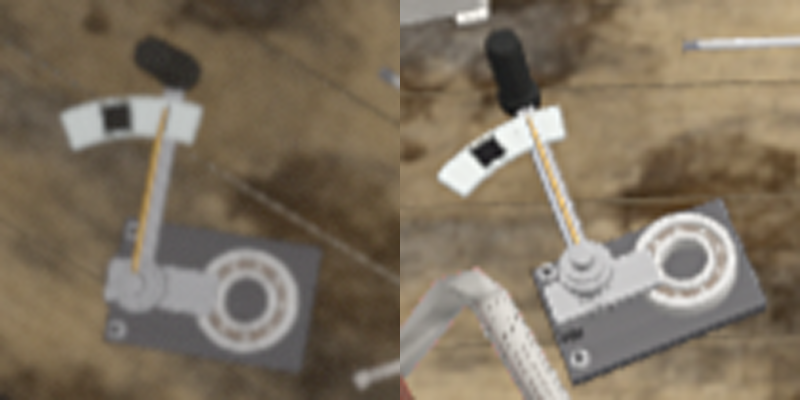

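```bash
cat > h.py <<'E'
import numpy as np,cv2
from scipy.spatial.transform import Rotation as Ro
T,S=[dict(np.load(n+".npz")) for n in("top","side")]
P=lambda c:c["mtx"]@np.c_[c["R"],c["t"]]
def tri(a,b):
    x=cv2.triangulatePoints(P(T),P(S),np.array(a,float),np.array(b,float)).ravel(); x=x[:3]/x[3]
    return x,[(lambda q:q[:2]/q[2])(P(c)@np.r_[x,1])-p for c,p in((T,a),(S,b))]
def atz(c,p,z):
    d=c["R"].T@np.linalg.solve(c["mtx"],[*p,1]); C=-c["R"].T@c["t"]; return C+d*(z-C[2])/d[2]
E
python3 - <<'E'
from h import *
np.set_printoptions(precision=4,suppress=True)
print("cams",-T["R"].T@T["t"],-S["R"].T@S["t"])
for n,a,b in [("posttop",(201.3,163.8),(221.8,210)),("postbot",(208,170.5),(227,226)),("screw",(198.5,227.8),(243.6,267.7)),("bearing",(227.7,232.5),(269.7,268)),("trolleypipe",(85,303),(213,275)),("pipe?",(180,275),(213,275))]:
    print(n,*tri(a,b))
print("post",atz(T,(201.3,163.8),.124),atz(S,(221.8,210),.124))
for z in(.0,.2,.4,.6,.8): print(z,atz(T,(190,270),z),atz(S,(215,275),z),atz(S,(270,390),z))
E
```

```text
cams [ 0.5065 -0.0313  0.9638] [-0.      0.3242  1.0268]
posttop [0.6476 0.1997 0.1224] [array([0.3521, 0.2881]), array([-0.298 , -0.0756])]
postbot [0.6429 0.2007 0.0619] [array([0.5146, 0.4187]), array([-0.4468, -0.1069])]
screw [0.5187 0.2164 0.0683] [array([-0.2861, -0.2252]), array([0.2574, 0.0488])]
bearing [0.5094 0.1614 0.0256] [array([0.0502, 0.0388]), array([-0.0451, -0.0068])]
trolleypipe [0.3941 0.2984 0.3354] [array([4.7059, 4.0484]), array([-4.2282, -1.1544])]
pipe? [0.4528 0.2581 0.1839] [array([-22.8884, -13.6271]), array([18.2312,  1.1575])]
post [0.6479 0.2    0.124 ] [0.6459 0.1994 0.124 ]
0.0 [0.4219 0.2502 0.    ] [0.5747 0.2747 0.    ] [0.2772 0.2887 0.    ]
0.2 [0.4395 0.1918 0.2   ] [0.4628 0.2843 0.2   ] [0.2232 0.2956 0.2   ]
0.4 [0.457  0.1334 0.4   ] [0.3509 0.294  0.4   ] [0.1692 0.3025 0.4   ]
0.6 [0.4746 0.0749 0.6   ] [0.2389 0.3036 0.6   ] [0.1152 0.3094 0.6   ]
0.8 [0.4921 0.0165 0.8   ] [0.127  0.3133 0.8   ] [0.0612 0.3164 0.8   ]
```

```bash
cat >> h.py <<'E'
def quat(th): return [0,np.cos(th/2),np.sin(th/2),0]
E
python3 - <<'E'
from h import *
from rig import manip,imaging
th=np.arctan2(-.0165,.128)
for k in (0,np.pi):
    for z in (.3,.086): print(k,z,manip.ik([.6465,.2,z],quat(th+k)))
p=manip.read_tcp_pos(); manip.servo_line([p[0],p[1],.32],rate=.2)
manip.move_ptp([.6465,.2,.25],quat(th+np.pi))
c=imaging.read_camera("wrist"); np.savez("wrist.npz",**c); cv2.imwrite("pics/w.png",c["img"][:,:,::-1])
print(manip.read_clock(),manip.read_qpos(),manip.read_tcp_pos(),manip.read_force())
def proj(X):
    v=c["R"]@X+c["t"]; r=np.hypot(v[0],v[1]); a=np.arctan2(r,v[2]); return c["mtx"][0,0]*a*v[:2]/r+c["mtx"][:2,2]
for X in ([.6468,.1997,.124],[.6429,.2007,.064],[.5187,.2164,.068]): print(X,proj(np.array(X)))
print(c["mtx"])
E
```

```text
0 0.3 [ 2.63216982e-01  2.35234370e-01  1.51422495e+00 -4.44089210e-16
  1.39213333e+00  1.96221259e+00]
0 0.086 [ 2.63216982e-01  3.83747795e-01  1.72819679e+00 -4.44089210e-16
  1.02964806e+00  1.96221259e+00]
3.141592653589793 0.3 [ 2.63216982e-01  2.35234370e-01  1.51422495e+00 -4.44089210e-16
  1.39213333e+00 -1.17938006e+00]
3.141592653589793 0.086 [ 2.63216982e-01  3.83747795e-01  1.72819679e+00 -4.44089210e-16
  1.02964806e+00 -1.17938006e+00]
3.875 [ 2.61922346e-01  2.56845812e-01  1.57812092e+00 -2.16290536e-04
  1.30643778e+00 -1.17933611e+00] [0.64682661 0.19910598 0.2501133 ] [-1.03733760e-01  4.30447745e-06 -3.96349301e-01]
[0.6468, 0.1997, 0.124] [325.32569074 192.52042026]
[0.6429, 0.2007, 0.064] [325.79532209 173.9865073 ]
[0.5187, 0.2164, 0.068] [325.42134515  56.58838537]
[[309.70691629   0.         325.51823492]
 [  0.         309.70691629 201.40277644]
 [  0.           0.           1.        ]]
```

View pics/w.png

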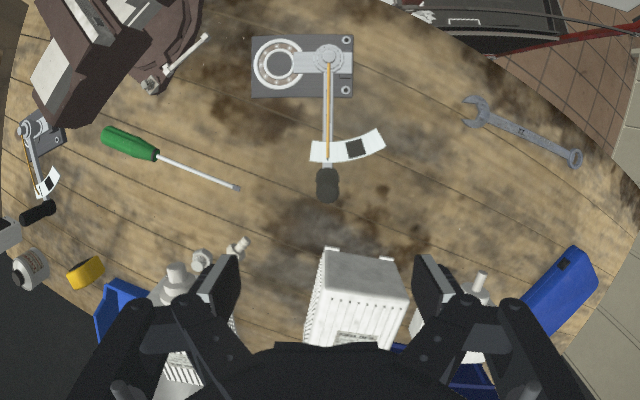

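```bash
cat >> h.py <<'E'
O=np.array([.5187,.2164]); P0=np.array([.6468,.1997]); th0=np.arctan2(*(P0-O)[::-1]); L=.130
def pose(a,z=.086):
    t=th0-a; return [*(O+L*np.array([np.cos(t),np.sin(t)])),z],quat(t+np.pi)
def ft(f,a): # clockwise-tangential force needed = minus reading
    t=th0-a; return f[0]*np.sin(t)-f[1]*np.cos(t), f[0]*np.cos(t)+f[1]*np.sin(t)
E
python3 - <<'E'
from h import *
from rig import manip,imaging
def rep(a): print(round(a,3),"tang,rad",ft(manip.read_force(),a),manip.read_force().round(2),manip.read_tcp_pos().round(4),manip.read_gripper_width(),round(manip.read_clock(),2))
p,q=pose(0,.16); manip.servo_line(p,q,rate=.1)
p,q=pose(0); print(manip.servo_line(p,q,rate=.08,force_limit=8)); rep(0)
manip.grab(30); manip.hold(.2); rep(0)
for a in (.1,.2,.29):
    p,q=pose(a); manip.servo_line(p,q,rate=.05); rep(a)
manip.hold(.3); rep(.29)
c=imaging.read_camera("wrist"); cv2.imwrite("pics/w2.png",cv2.resize(c["img"][0:230,220:440,::-1],None,fx=2.5,fy=2.5,interpolation=2))
E
```

```text
False
0 tang,rad (np.float64(0.5173572256872585), np.float64(1.1724672623624135)) [ 1.1  -0.66 -0.03] [0.6483 0.1998 0.0868] 0.08544762102390538 6.0
0 tang,rad (np.float64(-0.35869974183053277), np.float64(-1.378984092245323)) [-1.32  0.53  1.94] [0.6478 0.1997 0.0863] 0.020892202972028803 6.8
0.1 tang,rad (np.float64(-2.863319527580756), np.float64(-1.1014559414603822)) [-0.42  3.04  2.25] [0.6454 0.1874 0.0862] 0.020876306559147295 7.21
0.2 tang,rad (np.float64(-5.548038874485623), np.float64(-1.6302582297917971)) [0.25 5.78 1.82] [0.6419 0.1755 0.0862] 0.020865822476850104 7.62
0.29 tang,rad (np.float64(-7.652348373688137), np.float64(-3.3767408198517)) [0.03 8.36 1.37] [0.6378 0.1653 0.0862] 0.021001662827945265 8.0
0.29 tang,rad (np.float64(-7.564536277931552), np.float64(-2.5946050324025034)) [0.71 7.97 0.99] [0.6378 0.1654 0.0862] 0.02099220234284382 8.3
```

View pics/w2.png

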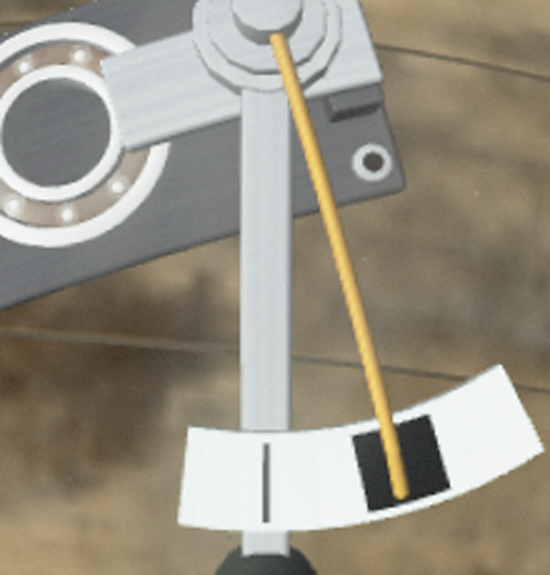

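The pointer tip, at about (400, 495) in the crop, lies inside the dark band (about 365–445). I'll hold there, bring the handle back and release it.

Run:
```python
from h import *
from rig import manip,imaging
manip.hold(1.8); print(ft(manip.read_force(),.29),manip.read_clock())
for a in (.2,.1,0):
    p,q=pose(a); manip.servo_line(p,q,rate=.05)
manip.hold(.3); print(ft(manip.read_force(),0),manip.read_tcp_pos())
manip.gripper_open(); manip.hold(.4)
p,q=pose(0,.25); manip.servo_line(p,q,rate=.12); manip.hold(.5)
c=imaging.read_camera("wrist"); cv2.imwrite("pics/w3.png",cv2.resize(c["img"][20:220,220:440,::-1],None,fx=2.5,fy=2.5,interpolation=2))
print(manip.read_clock(),manip.read_gripper_width(),manip.read_force())
```

```text
(np.float64(-6.312535597995806), np.float64(-2.8191723672382007)) 10.15
(np.float64(-1.1665900269021292), np.float64(-0.7293760341445665)) [0.64776557 0.19918098 0.08617509]
14.7583 0.08522382515160139 [ 0.26898492  0.36423712 -0.64769403]
```

View pics/w3.png

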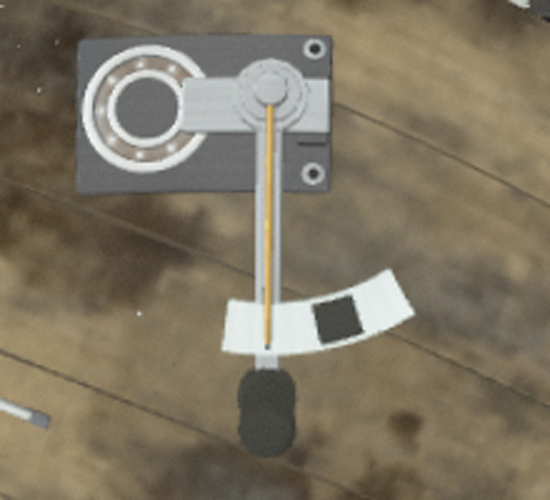

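Run:
```python
from h import *
from rig import manip
f=[]
for _ in range(20): manip.hold(.05); f.append(manip.read_force())
print(np.mean(f,0),np.std(f,0),np.ptp(f,0),manip.read_clock())
```

```text
[ 0.16611423 -0.11939211  0.15180633] [0.42009842 0.45168669 0.55357072] [1.70688085 1.89392813 1.79269954] 15.7583
```

```bash
python3 -c "
from rig import manip
print(manip.sign_off())"
```

```text
the job is handed in; nothing more can be done
None
```

I swung the larger bearing's wrench clockwise to about 0.28 rad, inside the dark band, held it about 2 s, brought it back to zero, let go and handed the job in at about 16 s. The camera showed no sign of the screw turning, and I did not touch the other wrench.

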